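# Slide the tube pan onto the heating place and set the heat

## Robot

A 6-joint arm with a two-finger parallel gripper is mounted at the origin on the work surface. World frame = base frame: x ahead of the robot, y to its left, z up, the work surface at z = 0. Lengths are in m, angles in rad, forces in N, time in s.
With the tool pointing down it reaches from about 0.325 to 0.875 m from the base axis. Payload 4.4 kg.
Tool frame: the origin (TCP) lies midway between the tips of the shut fingers; the grasp point (between the pads) lies ctrl.grasp_offset behind it (ctrl.grasp_offset is the distance from the TCP to the grasp point, in m); x points along the fingers, y is the direction in which the jaws open and shut, and the axes are right-handed (so a half turn about x gives the same grasp; the last joint's range is limited). The gripper opens to 85 mm and grips with 20 to 120 N. Pads are 22 mm wide; open, the fingers measure 114 mm over their backs; the gripper's body (76 mm by 85 mm) begins 54 mm behind the grasp point. The pads swing forward as they close: fully open they stand 13 mm farther back than shut.
Start: joints at [1.06, 0.207, 1.542, -0, 1.393, -0.15], TCP at [0.202, 0.538, 0.231] pointing down, gripper open.
Joint ranges: [-2.73, 2.73], [-0.86, 2.22], [0.23, 2.46], [-1.11, 4.25], [0.08, 2.63], [-2.82, 2.82]. Speed limits (rad/s): [2.79, 2.79, 3.14, 3.14, 3.14, 3.14].

## Interface

Orientations are given as [roll, pitch, yaw] about the fixed x, y, z axes, in that order (R = Rz(yaw) Ry(pitch) Rx(roll)).
In Python, from bench import ctrl gives the robot as it stands.
- The arm moves only by the tool send_rows, never from a script. Its argument "series" is a list of rows, each a list of 7 numbers: the gripper command: -1 is shut, 1 is fully open, values between are in proportion, then the shift along the tool's x, y, z in cm, then the turn, a rotation vector about the tool's x, y, z in degrees. A call has 1 to 8 rows; each row is the pose to reach, as a shift and turn from the pose commanded when the call began, along the tool's axes at that moment; what a row does not reach only later rows make up. A row lasts 1/12 s, in which the tool goes at most 41.7 mm and 7.16 degrees, less where a joint would pass 70% of its speed; a pose out of reach is approached as far as the arm can. A call with a gripper value outside its range is refused whole. The fingers move at their own pace and stop on an object; "newtons" is the grip in N (left out, the last holds). Time passes only in rows, so rows that repeat a pose let the fingers close. It gives the time, the measured TCP pose, the force and the opening at its end, in the units of the state.
- ctrl.state(): the state, without advancing time (a new reading comes with each control period).
- ctrl.read_camera(name): name is "side" or "top" or "wrist"; returns the picture (420x560x3 uint8, red, green, blue); there is no depth.
- ctrl.camera_params(name): a dict with "camera_matrix" (3x3 intrinsics, pixels), "R" (3x3) and "t" (3): a world point X has camera coordinates R X + t; the wrist camera has in their place "mount" (4x4, takes a point from camera to tool coordinates, whose origin is the TCP and whose axes are the tool frame's). Camera axes: x right, y down, z forward; pixel columns grow to the right and rows downward; lengths in m; the calibration is good to about 2 mm. A picture is of the moment at which its call begins: read the wrist's pose just before it. camera_params takes no time and is no camera call.
- ctrl.hand_in(): hands the job in, once; it reports no verdict.
The state is a dict: "t": time; "joint_pos": joint angles; "qd": joint speeds; "joint_efforts": joint torques, N m; "position": TCP position; "tcp_rot": TCP orientation; "ft_force": force on the tool from outside, world axes, zero at the start; "moment": the same for the moment, N m; "grip_width": finger opening in m.
Only numpy, scipy, OpenCV 4.12 (cv2) and the standard library are available. Lean on these libraries where they do the work, as an engineer would, in place of code of your own. Each camera call takes 0.05 s, during which the arm holds its last target.

## Task

On the white warming plate, slide the saucepan of tubes, without lifting or tipping it, onto the place marked with several rings inside one another, centred on the rings and with its handle pointing straight out over the plate's front edge (the edge towards the robot). Let go of it, then push the slider on the control box until the line on its grip is level with the small dark metal pointer beside the track. Leave the beaker and the jar at the back of the plate standing where they are.

Things in the scene. Friction and masses are not known exactly. Their poses are not given: they have to be found in the camera images.
- pan: Loose steel saucepan on the warming plate, 0.35 to 0.65 kg: 100 mm across, 66 mm high, holding a standing bundle of black-capped tubes (part of it, 60 mm across, tops 91 mm above the pan's underside). Its one straight black handle, a level bar 18 mm wide and 12 mm thick, runs along the pan's -x axis to 164 mm from the pan's centre. Origin: centre of the underside; z up.
- pan_handle (a point): Point on the pan's handle at mid thickness, 108 mm from the pan's centre along its -x axis and 54 mm above the underside; the place to take it.
- plate: Fixed warming plate: white, 240 x 420 mm, 40 mm high, flat dark top with three places in a row along its y axis, 130 mm apart, each a white ring 120 mm across. Origin: on the table under the centre of the middle place; x points to the back edge (145 mm away; the front edge is 95 mm away on the -x side), z up. The top is at z = 40 mm.
- heat_mark: The heating place, which the pan must get to: of the three places, the one with several white rings inside one another (120, 86 and 52 mm across) and a white dot at the centre. A drawing only, flat. Origin: its centre, on the plate's top (z = 40 mm).
- rest_mark: The resting place, not wanted: a place with a white bar inside its single ring. A drawing only. Origin: its centre, on the plate's top.
- control: The control box, fixed, to the left or the right of the plate: white, 220 x 130 mm, 40 mm high. Origin: centre of its underside; x points along the slider's track, away from the robot; y to the left.
- slider (a joint): Travel of the slider grip along the control box's +x axis (away from the robot), 0 to 0.12 m; it stays where it is left, about 2 N to move. At value q the grip's middle lies at x = -0.06 + q m in the control box's frame, y = 0.
- slider_top (a point): Middle of the top of the slider's black grip, on its white line. The grip is a block 20 mm along the track, 60 mm across it, 40 mm high above the control box's top; this point is 80 mm above the table.
- pointer: Small dark metal set-point pointer fixed on the control box beside the track, on the box's left: 6 mm thick along the track, 8 mm high, 26 mm long. Origin: near its tip, 36 mm left of the track's middle line, on the box's top; its x axis is along the track. The slider is set when slider_top has the same x in this frame.
- notebook: Bystander, fixed: black notebook 200 x 140 x 30 mm with a stapler on it (up to 70 mm high), on the side of the plate where the control box is not. Origin: centre of underside.
- beaker: Bystander, loose: small clear beaker, 48 mm across, 60 mm high, standing on the back strip of the plate. Origin: centre of underside.
- bottle: Bystander, loose: brown jar with black cap, 44 mm across, 95 mm high, standing on the back strip of the plate. Origin: centre of underside.
Mind the look-alikes: they are no part of the job. Leave any yellow look-alike of the pan alone.

How it is judged:
On the way, in this order (a step that is already met when the one before it is completed fails the run):
1. the pan stands, let go and at rest, centred on the heating place, handle straight out to the front (horizontal distance between pan and heat_mark below 0.01 m and angle between the x axis of pan and the x axis of plate, either way round below 0.2 rad and x of pan_handle in the frame of plate below -0.05 m and z of pan in the frame of plate between 0.036 and 0.044 m and linear speed of pan below 0.02 m/s and contact force between the arm and pan below 0.1 N), for 0.2 s.
2. the line on the slider's grip is level with the pointer (x of slider_top in the frame of pointer between -0.005 and 0.005 m), for 0.2 s.
At the end, for the whole second after the job is handed in: The pan stands flat and still on the plate, its centre within 10 mm of the centre of the heating place, its handle pointing to the plate's front edge within 0.2 rad (11 degrees) of square; the slider's line is within 5 mm of the pointer along the track; pan and slider are let go (all of step 1 and all of step 2 and contact force between the arm and control below 0.1 N); the robot touches nothing.
It fails at once if the pan is lifted more than 8 mm off the plate (z of pan in the frame of plate above 0.048 m).
It fails at once if the pan is tipped more than 0.12 rad (7 degrees) (angle between pan's own z axis and vertical above 0.12 rad).
It fails at once if the beaker or the jar is moved more than 20 mm or tipped (distance of any of beaker, bottle from where it was at the start of the episode above 0.02 m or angle between any of beaker, bottle's own z axis and vertical above 0.3 rad).
It also fails if it takes over 56 s, if anything falls off the work surface, if the arm or the gripper's body presses on something with over 40 N, if the wrist force passes 120 N, or if a joint passes its speed limit or range.

## Working session

There is one attempt and no reset: what is moved stays moved. The work goes in short steps, Python scripts to look and compute and a tool call to move; the robot and the scene stay as the last step left them, time stands still between calls to the robot, and variables do not carry over. Pictures are saved under pics/ and viewed, and the job is handed in when it is done.

Besides the shell and the picture viewer there is one more tool, called after "Request:" by a JSON object that holds its "api" and its "payload", one argument or row to a line. send_rows: Moves the arm, as the interface text tells. Its arguments: {"type":"object","properties":{"series":{"type":"array"},"newtons":{"type":"number"}},"required":["series"]}

```bash
mkdir -p pics; ls
python3 - <<'E'
from bench import ctrl
import cv2,numpy as np
np.set_printoptions(precision=4,suppress=True)
print(ctrl.state(), ctrl.grasp_offset)
for n in ("top","side"):
    im=ctrl.read_camera(n); cv2.imwrite(f"pics/{n}0.png",im[:,:,::-1])
for n in ("top","side","wrist"): print(ctrl.camera_params(n))
E
```

```text
pics
{'t': 0.0, 'joint_pos': array([ 1.0605,  0.2075,  1.543 ,  0.    ,  1.3935, -0.1505]), 'qd': array([ 0.0014,  0.0005, -0.    ,  0.0017,  0.0018,  0.0007]), 'joint_efforts': array([ -0.0005, -38.3038, -29.1594,  -0.0003,   0.0106,   0.    ]), 'position': array([0.2021, 0.5375, 0.2301]), 'tcp_rot': array([-1.7221,  1.5684, -2.0818]), 'ft_force': array([0.107 , 0.2604, 0.2422]), 'moment': array([ 0.0177, -0.0369,  0.0096]), 'grip_width': 0.0852741234441304} 0.0187
{'camera_matrix': array([[509.5648,   0.    , 283.1371],
       [  0.    , 509.5648, 206.6674],
       [  0.    ,   0.    ,   1.    ]]), 'R': array([[-0.0038, -1.    ,  0.0043],
       [-0.994 ,  0.0033, -0.1094],
       [ 0.1093, -0.0047, -0.994 ]]), 't': array([-0.0078,  0.5103,  1.2929])}
{'camera_matrix': array([[408.9663,   0.    , 276.471 ],
       [  0.    , 408.9663, 207.0665],
       [  0.    ,   0.    ,   1.    ]]), 'R': array([[ 0.985 , -0.1723,  0.0015],
       [-0.0943, -0.5464, -0.8322],
       [ 0.1442,  0.8196, -0.5545]]), 't': array([-0.4859,  0.1241,  0.9585])}
{'camera_matrix': array([[289.3933,   0.    , 277.3449],
       [  0.    , 289.3933, 211.5536],
       [  0.    ,   0.    ,   1.    ]]), 'mount': array([[ 0.0002, -0.3288,  0.9444, -0.1419],
       [ 1.    , -0.0001, -0.0003, -0.    ],
       [ 0.0002,  0.9444,  0.3288, -0.0848],
       [ 0.    ,  0.    ,  0.    ,  1.    ]])}
```

View pics/top0.png

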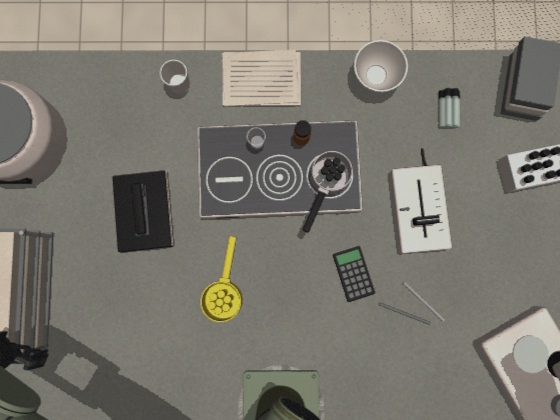

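View pics/side0.png

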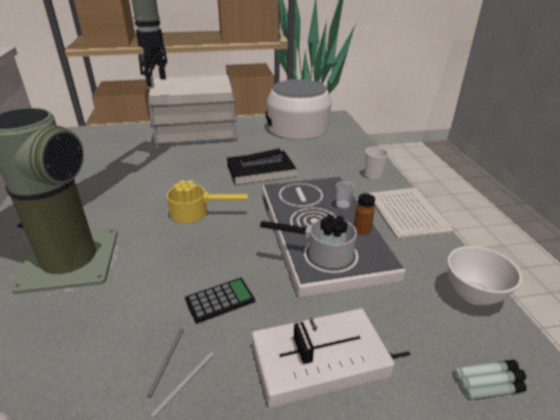

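The top view shows the heat mark at about (279,178), the pan at (331,175) with its handle end near (307,231), the slider grip at (426,220), and the pointer at (404,209). The yellow pan at (221,300) is the decoy.

```bash
cat > h.py <<'E'
from bench import ctrl
import cv2,numpy as np
np.set_printoptions(precision=4,suppress=True)
from scipy.spatial.transform import Rotation as Ro
def ray(n,u,v,z):
    p=ctrl.camera_params(n);K=p['camera_matrix']
    if n=='wrist':
        s=ctrl.state();Rw=Ro.from_euler('xyz',s['tcp_rot']).as_matrix()
        M=p['mount'];c=Rw@M[:3,3]+s['position'];d=Rw@M[:3,:3]@np.linalg.solve(K,[u,v,1])
    else:
        c=-p['R'].T@p['t'];d=p['R'].T@np.linalg.solve(K,[u,v,1])
    return c+d*(z-c[2])/d[2]
def proj(n,X):
    p=ctrl.camera_params(n);c=p['R']@X+p['t'];q=p['camera_matrix']@c;return q[:2]/q[2]
E
python3 - <<'E'
from h import *
im=cv2.imread('pics/top0.png')
cv2.imwrite('pics/z1.png',cv2.resize(im[110:245,190:370],None,fx=4.4,fy=4.4,interpolation=cv2.INTER_CUBIC))
cv2.imwrite('pics/z2.png',cv2.resize(im[140:260,380:460],None,fx=5,fy=5,interpolation=cv2.INTER_CUBIC))
g=im.min(2)
m=(g>110).astype('uint8')
n,l,st,ce=cv2.connectedComponentsWithStats(m)
for i in range(1,n):
    x,y,w,h,a=st[i]
    if a>8 and 190<x<460 and 110<y<260: print(st[i],ce[i])
E
```

```text
[287 114   7   5  11] [290.0909 115.7273]
[286 118   5   4   9] [287.7778 119.6667]
[246 127  20  21 174] [256.1724 138.8908]
[306 151  47  48 628] [328.7277 176.2325]
[256 154  47  47 328] [279.247  177.1585]
[206 157  47  46 318] [229.3113 179.5597]
[262 161  35  33 227] [279.5463 177.0396]
[269 167  21  21 140] [279.1714 177.0143]
[276 174   8   7  48] [279.25 177.  ]
[215 176  28   7 150] [228.4133 179.1467]
[342 216  16  12  48] [349.2292 220.9583]
[353 217   7   4  11] [355.5455 218.4545]
[261 219  11  15  49] [265.6939 226.9388]
[423 219   9   2   9] [427.     219.1111]
[345 224   7   5  14] [347.6429 225.9286]
[364 224   6   5  12] [366.5833 225.9167]
[272 227   4   9  18] [273.8333 231.1111]
[364 231   5  10  17] [366.2941 234.7647]
[266 235  10  11  39] [270.9744 239.5897]
[348 238   8  10  37] [352.2973 243.2162]
[338 240  11  12  32] [343.7188 244.4375]
[437 252  10   9  36] [441.1944 255.5278]
```

View pics/z1.png

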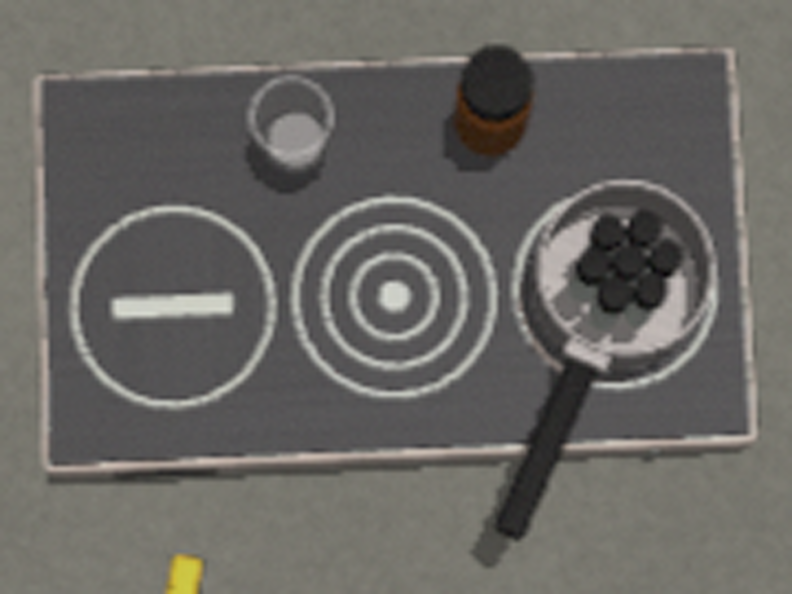

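View pics/z2.png

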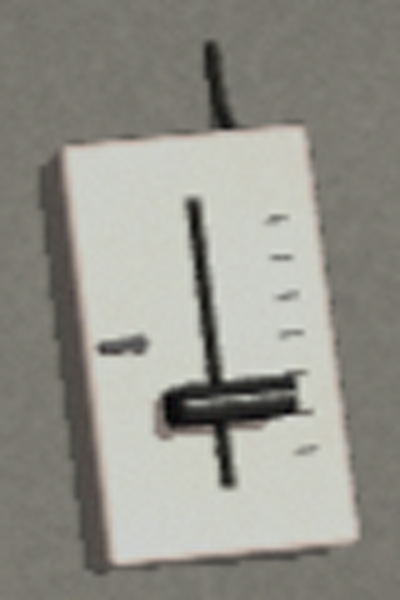

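Run:
```python
from h import *
Z1=lambda x,y:(190+(x+.5)/4.4-.5,110+(y+.5)/4.4-.5)
Z2=lambda x,y:(380+(x+.5)/5-.5,140+(y+.5)/5-.5)
A=ray('top',229.3,179.6-.3,.04);B=ray('top',279.25,177,.04)
print('rest',A,'heat',B,np.linalg.norm(A-B))
c=[Z1(38,76),Z1(733,50),Z1(753,438),Z1(47,468)]
P=[ray('top',*q,.04) for q in c]
for i in range(4): d=P[(i+1)%4]-P[i]; print('edge',P[i],np.linalg.norm(d),np.degrees(np.arctan2(d[1],d[0])))
print('bundle',ray('top',*Z1(630,262),.131))
for q in [(535,268),(718,268),(628,180)]: print('rim',ray('top',*Z1(*q),.106))
im=cv2.imread('pics/top0.png')
m=((im.max(2)<50)*255).astype('uint8'); m[:195]=0;m[250:]=0;m[:,:295]=0;m[:,330:]=0
n,l,st,ce=cv2.connectedComponentsWithStats(m); i=1+st[1:,4].argmax(); print(st[i],ce[i])
ys,xs=np.where(l==i); f=cv2.fitLine(np.c_[xs,ys].astype(np.float32),cv2.DIST_L2,0,.01,.01).ravel(); print(f)
a=ray('top',f[2],f[3],.1);b=ray('top',f[2]+20*f[0],f[3]+20*f[1],.1);d=(b-a);print('handle',a,np.degrees(np.arctan2(d[1],d[0])))
print('tip',ray('top',*Z1(510,537),.1))
# control
c=[Z2(62,147),Z2(303,127),Z2(357,541),Z2(112,563)]
P=[ray('top',*q,.04) for q in c]
for i in range(4): d=P[(i+1)%4]-P[i]; print('cedge',P[i],np.linalg.norm(d),np.degrees(np.arctan2(d[1],d[0])))
print('ctr',sum(P)/4)
print('track',ray('top',*Z2(193,200),.04),ray('top',*Z2(228,486),.04))
print('line',ray('top',*Z2(186,408),.08),ray('top',*Z2(296,396),.08))
print('pointer',ray('top',*Z2(98,347),.048),ray('top',*Z2(148,343),.048))
for nm,q,z in (('jar',(495,78),.135),('beaker',(291,118),.1)): print(nm,ray('top',*Z1(*q),z))
```

```text
rest [0.5805 0.1292 0.04  ] heat [0.5861 0.0002 0.04  ] 0.12913476752656008
edge [0.7193 0.2113 0.04  ] 0.41334663266615784 -87.95231557639363
edge [ 0.7341 -0.2018  0.04  ] 0.23231378488186968 -178.23239137000334
edge [ 0.5018 -0.2089  0.04  ] 0.41195860608176343 92.25339525343317
edge [0.4857 0.2027 0.04  ] 0.2337902131746145 2.1101976882560196
bundle [ 0.5895 -0.1291  0.131 ]
rim [ 0.5908 -0.0786  0.106 ]
rim [ 0.5905 -0.1809  0.106 ]
rim [ 0.6407 -0.1313  0.106 ]
[303 195  23  37 273] [312.9597 212.1026]
[  0.4052  -0.9142 312.9597 212.1026]
handle [ 0.4887 -0.0822  0.1   ] -24.327139230599713
tip [ 0.4409 -0.0636  0.1   ]
cedge [ 0.6062 -0.2921  0.04  ] 0.1259089107218265 -85.37260905497119
cedge [ 0.6164 -0.4176  0.04  ] 0.2152463592645776 -174.79388160143006
cedge [ 0.402  -0.4371  0.04  ] 0.12583626953403557 94.88445235967735
cedge [ 0.3913 -0.3118  0.04  ] 0.21581165884239892 5.224225182787604
ctr [ 0.504  -0.3647  0.04  ]
track [ 0.5782 -0.3592  0.04  ] [ 0.4303 -0.3722  0.04  ]
line [ 0.4671 -0.3413  0.08  ] [ 0.4729 -0.3963  0.08  ]
pointer [ 0.5011 -0.3059  0.048 ] [ 0.5031 -0.3316  0.048 ]
jar [ 0.6917 -0.0558  0.135 ]
beaker [0.6783 0.0582 0.1   ]
```

```bash
cat >> h.py <<'E'
def delta(p,R):
    s=ctrl.state();R0=Ro.from_euler('xyz',s['tcp_rot'])
    print('t',s['t'],'shift cm',100*R0.inv().apply(np.array(p)-s['position']),'rotvec deg',np.degrees((R0.inv()*R).as_rotvec()))
def down(psi,sgn=1):
    # tool x down, tool y at world angle psi(deg)
    a=np.radians(psi);x=np.array([0,0,-1.]);y=np.array([np.cos(a),np.sin(a),0]);z=np.cross(x,y)
    return Ro.from_matrix(np.c_[x,y,z])
E
python3 - <<'E'
from h import *
R=Ro.from_euler('xyz',ctrl.state()['tcp_rot']).as_matrix();print(R)
for psi in (65.5,-114.5):
    print(psi,down(psi).as_matrix()[:,2]);delta([.4915,-.085,.18],down(psi))
E
```

```text
[[-0.0011  0.3521  0.936 ]
 [-0.0019  0.936  -0.3521]
 [-1.     -0.0022 -0.0003]]
65.5 [ 0.91   -0.4147  0.    ]
t 0.1 shift cm [  5.1069 -48.0677  49.0073] rotvec deg [ 3.8842 -0.0144  0.1243]
-114.5 [-0.91    0.4147  0.    ]
t 0.1 shift cm [  5.1069 -48.0677  49.0073] rotvec deg [-176.1157   -0.1911   -0.0222]
```

Request:
{"api": "send_rows", "payload": {
  "series": [
    [1,0,-3,3,0.4,0,0],
    [1,0,-6,6,0.8,0,0],
    [1,0,-9,9,1.2,0,0],
    [1,0,-12,12,1.6,0,0],
    [1,0,-15,15,2,0,0],
    [1,0,-18,18,2.4,0,0],
    [1,0,-21,21,2.8,0,0],
    [1,0,-24,24,3.2,0,0]
  ],
  "newtons": 60
}}

```text
t: 0.77
position: [0.34, 0.2327, 0.231]
tcp_rot: [-2.201, 1.571, -2.616]
ft_force: [1.3, -0.4, -0.7]
grip_width: 0.0856
```

Request:
{"api": "send_rows", "payload": {
  "series": [
    [0.3,0,-3,3,0,0,0],
    [0.3,0,-6,6,0,0,0],
    [0.3,0,-9,9,0,0,0],
    [0.3,0,-12,12,0,0,0],
    [0.3,0,-15,15,0,0,0],
    [0.3,0,-18,18,0,0,0],
    [0.3,0,-21,21,0,0,0],
    [0.3,0,-21,21,0,0,0]
  ]
}}

```text
t: 1.43
position: [0.4491, -0.0482, 0.2314]
tcp_rot: [-0.759, 1.567, -1.181]
ft_force: [-0.5, -0.1, -0.5]
grip_width: 0.0553
```

Run:
```python
from h import *
delta([.4915,-.085,.18],down(65.5)); 
cv2.imwrite('pics/w1.png',ctrl.read_camera('wrist')[:,:,::-1])
```

```text
t 1.4333 shift cm [ 5.1546 -1.6107  5.3602] rotvec deg [0.3131 0.1499 0.1413]
```

View pics/w1.png

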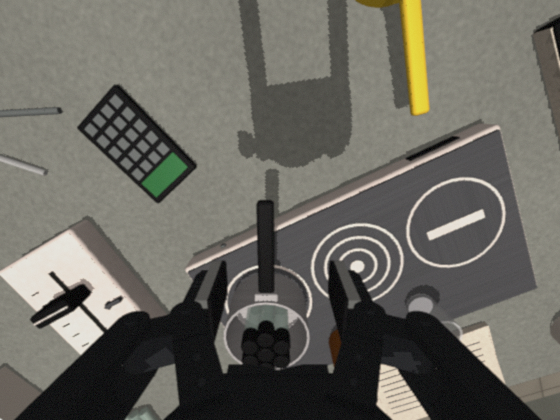

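The wrist view shows the handle nearly vertical at column ~265 (rows 203–290), between the fingers. I'll check its axis against the top-view estimate.

Run:
```python
from h import *
a=ray('wrist',265,204,.1);b=ray('wrist',265.5,290,.1);print(a,b,np.degrees(np.arctan2(*(b-a)[1::-1])))
im=cv2.imread('pics/w1.png').astype(int)
for r in (210,230,250,270,285):
    x=np.where(im[r,250:285].max(1)<45)[0]+250; print(r,x.min(),x.max(),ray('wrist',x.mean(),r,.1))
print('heat',ray('wrist',358,267,.04))
pc=np.array([.590,-.130]);
for yaw in(-24.3,-24.8,-25.5):
  y=np.radians(yaw);u=np.array([np.cos(y),np.sin(y)]);print(yaw,pc-.108*u,pc-.164*u)
```

```text
[ 0.4455 -0.0586  0.1   ] [ 0.536  -0.1001  0.1   ] -24.66311731081243
210 257 273 [ 0.4512 -0.0612  0.1   ]
230 258 272 [ 0.4708 -0.0704  0.1   ]
250 258 274 [ 0.4918 -0.079   0.1   ]
270 257 274 [ 0.5132 -0.0895  0.1   ]
285 259 273 [ 0.5304 -0.0969  0.1   ]
heat [0.5898 0.0053 0.04  ]
-24.3 [ 0.4916 -0.0856] [ 0.4405 -0.0625]
-24.8 [ 0.492  -0.0847] [ 0.4411 -0.0612]
-25.5 [ 0.4925 -0.0835] [ 0.442  -0.0594]
```

Request:
{"api": "send_rows", "payload": {
  "series": [
    [0.3,2,-0.8,2.7,0.3,0,0],
    [0.3,5,-1.6,5.4,0.3,0,0],
    [0.3,8,-1.6,5.4,0.3,0,0],
    [0.3,11,-1.6,5.4,0.3,0,0],
    [0.3,13,-1.6,5.4,0.3,0,0],
    [0.3,14.5,-1.6,5.4,0.3,0,0],
    [0.3,15.7,-1.6,5.4,0.3,0,0],
    [0.3,15.7,-1.6,5.4,0.3,0,0]
  ]
}}

```text
t: 2.15
position: [0.4871, -0.0764, 0.0711]
tcp_rot: [-3.105, 1.563, 2.759]
ft_force: [-1.3, 0.1, -0.3]
grip_width: 0.0556
```

Run:
```python
from h import *
delta([.4920,-.0845,.074],down(65.3)); print(ctrl.state()['ft_force'])
cv2.imwrite('pics/w2.png',ctrl.read_camera('wrist')[:,:,::-1])
cv2.imwrite('pics/t2.png',ctrl.read_camera('side')[150:300,200:420,::-1].repeat(3,0).repeat(3,1))
```

```text
t 2.15 shift cm [-0.2993 -0.5386  0.7758] rotvec deg [ 0.6522 -0.4453  0.0189]
[-1.2965  0.1096 -0.322 ]
```

View pics/w2.png

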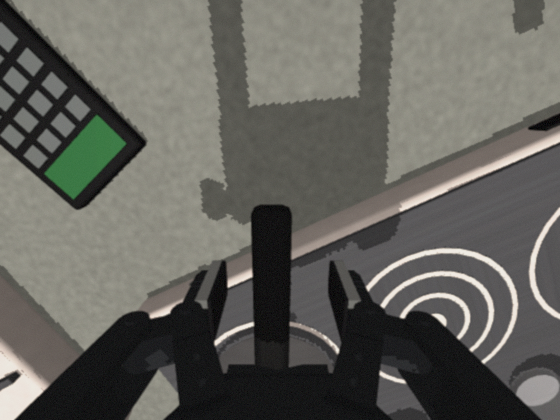

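View pics/t2.png

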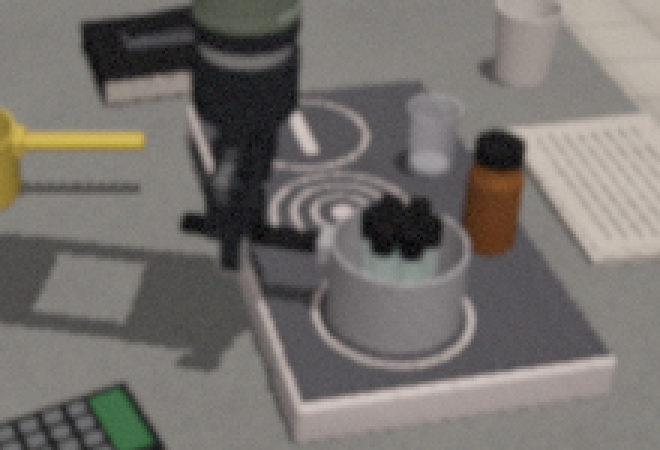

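Request:
{"api": "send_rows", "payload": {
  "series": [
    [0.3,-0.3,-0.3,0.6,0.6,0,0],
    [0.3,-0.3,-0.3,0.6,0.6,0,0],
    [0.3,-0.3,-0.3,0.6,0.6,0,0]
  ]
}}

```text
t: 2.5
position: [0.4963, -0.0846, 0.079]
tcp_rot: [0.102, 1.567, -0.33]
ft_force: [-0.2, -0.1, 0.7]
grip_width: 0.0558
```

Run:
```python
from h import *
delta([.4920,-.0845,.074],down(65.3)); print(ctrl.state()['ft_force'])
```

```text
t 2.5 shift cm [ 0.4976 -0.1689 -0.3926] rotvec deg [-0.0315  0.2095 -0.0213]
[-0.1937 -0.123   0.6976]
```

Request:
{"api": "send_rows", "payload": {
  "series": [
    [0.3,0.4,-0.15,-0.3,0,0,0],
    [0.3,0.4,-0.15,-0.3,0,0,0],
    [0,0.4,-0.15,-0.3,0,0,0],
    [-0.3,0.4,-0.15,-0.3,0,0,0],
    [-0.5,0.4,-0.15,-0.3,0,0,0],
    [-0.7,0.4,-0.15,-0.3,0,0,0],
    [-0.7,0.4,-0.15,-0.3,0,0,0],
    [-0.7,0.4,-0.15,-0.3,0,0,0]
  ],
  "newtons": 40
}}

```text
t: 3.17
position: [0.4914, -0.0837, 0.0734]
tcp_rot: [1.429, 1.57, 0.997]
ft_force: [-0.6, 2.3, 0.8]
grip_width: 0.0171
```

Request:
{"api": "send_rows", "payload": {
  "series": [
    [-1,0,0,0,0,0,0],
    [-1,0,0,0,0,0,0],
    [-1,0,0,0,0,0,0],
    [-1,0,0,0,0,0,0]
  ]
}}

```text
t: 3.5
position: [0.4914, -0.0839, 0.0734]
tcp_rot: [1.307, 1.57, 0.876]
ft_force: [-0.1, 3.2, 2.5]
grip_width: 0.0175
```

```bash
cat > look.py <<'E'
import sys
from h import *
k=sys.argv[1]
s=ctrl.state();print(s['t'],s['position'],s['ft_force'],s['grip_width'])
R=Ro.from_euler('xyz',s['tcp_rot']).as_matrix();print('tool y',np.degrees(np.arctan2(R[1,1],R[0,1])))
im=ctrl.read_camera('top')[:,:,::-1];cv2.imwrite(f'pics/{k}raw.png',im)
a=cv2.resize(im[110:245,190:370],None,fx=4.4,fy=4.4,interpolation=cv2.INTER_CUBIC)
cv2.imwrite(f'pics/{k}.png',a)
E
python3 look.py g1
```

```text
3.5 [ 0.4914 -0.0839  0.0734] [-0.0609  3.1631  2.5103] 0.01751573506352438
tool y 65.29467151393145
```

View pics/g1.png

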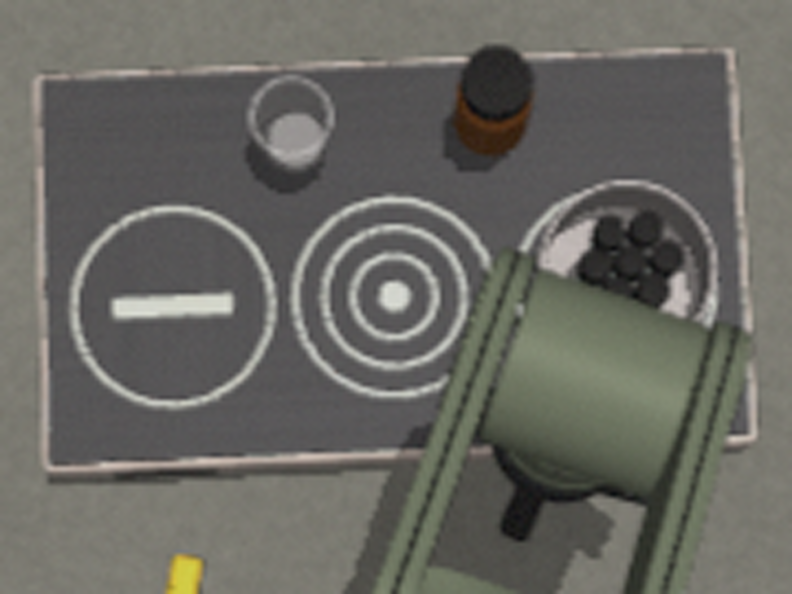

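```bash
cat > plan.py <<'E'
from h import *
def plan(pan,turn,tgt,n,k):
    s=ctrl.state();R0=Ro.from_euler('xyz',s['tcp_rot']);p0=s['position']
    off=np.r_[np.array(pan)-p0[:2],0]
    for i in range(1,n+1):
        f=i/k; c=np.array(pan)+(np.array(tgt)-pan)*f
        r=Ro.from_euler('z',turn*f,degrees=True); p=np.r_[c,p0[2]]-r.apply(off)
        print(i,100*R0.inv().apply(p-p0),np.degrees((R0.inv()*r*R0).as_rotvec()),p)
E
python3 -c "
from plan import *
plan([.590,-.130],26.9,[.5861,.0002],8,16)"
```

```text
1 [ 0.0001  0.4097 -0.3596] [-1.6812  0.0006  0.0002] [ 0.4898 -0.0786  0.0734]
2 [ 0.0002  0.8195 -0.7099] [-3.3625  0.0013  0.0005] [ 0.4884 -0.0735  0.0734]
3 [ 0.0003  1.2299 -1.0508] [-5.0437  0.0019  0.0007] [ 0.487  -0.0683  0.0734]
4 [ 0.0004  1.641  -1.3823] [-6.725   0.0025  0.001 ] [ 0.4857 -0.0632  0.0734]
5 [ 0.0005  2.0532 -1.7045] [-8.4062  0.0031  0.0012] [ 0.4845 -0.0581  0.0734]
6 [ 0.0006  2.4666 -2.0175] [-10.0875   0.0038   0.0015] [ 0.4834 -0.053   0.0734]
7 [ 0.0007  2.8817 -2.3212] [-11.7687   0.0044   0.0017] [ 0.4824 -0.048   0.0734]
8 [ 0.0008  3.2986 -2.6157] [-13.45    0.005   0.002] [ 0.4814 -0.043   0.0734]
```

Request:
{"api": "send_rows", "payload": {
  "series": [
    [-1,0,0.41,-0.36,-1.7,0,0],
    [-1,0,0.82,-0.71,-3.4,0,0],
    [-1,0,1.23,-1.05,-5.0,0,0],
    [-1,0,1.64,-1.38,-6.7,0,0],
    [-1,0,2.05,-1.7,-8.4,0,0],
    [-1,0,2.47,-2.02,-10.1,0,0],
    [-1,0,2.88,-2.32,-11.8,0,0],
    [-1,0,3.3,-2.62,-13.4,0,0]
  ]
}}

```text
t: 4.22
position: [0.4812, -0.0427, 0.0734]
tcp_rot: [-0.596, 1.57, -0.791]
ft_force: [1.3, -2.8, 0.8]
grip_width: 0.0172
```

```bash
python3 look.py g2
```

```text
4.2167 [ 0.4812 -0.0427  0.0734] [ 1.2757 -2.8259  0.8383] 0.017219466908092184
tool y 78.85738668754769
```

View pics/g2.png

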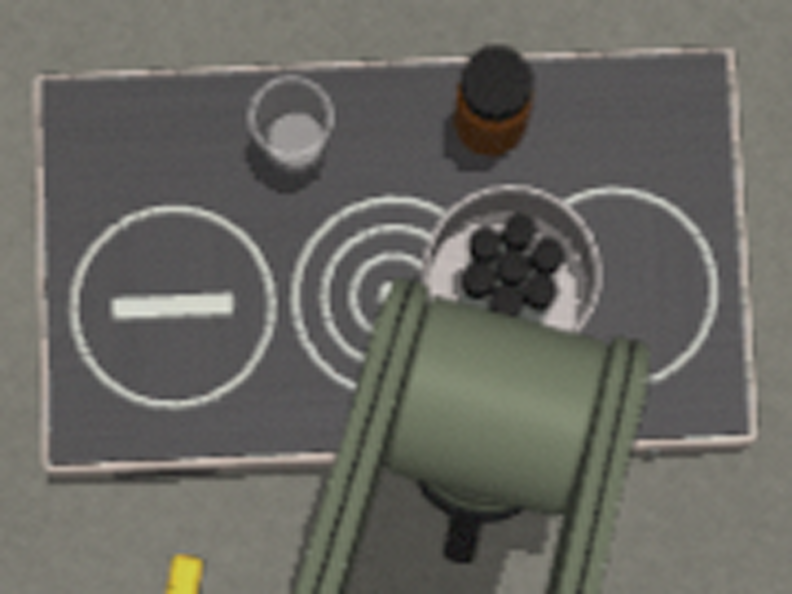

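Mid-slide: the pan follows rigidly, bundle centre at zoom (512,267), and the jar and beaker are unmoved.

```bash
python3 -c "
from plan import *
Z1=lambda x,y:(190+(x+.5)/4.4-.5,110+(y+.5)/4.4-.5)
print(ray('top',*Z1(512,267),.131),ray('top',*Z1(425,270),.106),ray('top',*Z1(602,270),.106),ray('top',*Z1(513,186),.106))
plan([.588,-.0645],13.3,[.5861,.0002],8,8)"
```

```text
[ 0.5869 -0.0645  0.131 ] [ 0.5899 -0.0171  0.106 ] [ 0.5896 -0.116   0.106 ] [ 0.6375 -0.0667  0.106 ]
1 [ 0.0005  0.4715 -0.1793] [-1.6625  0.0015 -0.0006] [ 0.4801 -0.0367  0.0733]
2 [ 0.001   0.9431 -0.3494] [-3.325   0.003  -0.0012] [ 0.4793 -0.0317  0.0733]
3 [ 0.0014  1.415  -0.5103] [-4.9875  0.0045 -0.0018] [ 0.4786 -0.0268  0.0733]
4 [ 0.0019  1.8876 -0.662 ] [-6.65    0.0059 -0.0024] [ 0.478  -0.0219  0.0733]
5 [ 0.0024  2.3612 -0.8045] [-8.3125  0.0074 -0.003 ] [ 0.4776 -0.0169  0.0733]
6 [ 0.0029  2.8359 -0.9378] [-9.975   0.0089 -0.0036] [ 0.4772 -0.012   0.0733]
7 [ 0.0033  3.312  -1.0621] [-11.6375   0.0104  -0.0042] [ 0.4768 -0.0071  0.0733]
8 [ 0.0038  3.7898 -1.1773] [-13.3      0.0119  -0.0048] [ 0.4766 -0.0022  0.0733]
```

Request:
{"api": "send_rows", "payload": {
  "series": [
    [-1,0,0.47,-0.18,-1.7,0,0],
    [-1,0,0.94,-0.35,-3.3,0,0],
    [-1,0,1.42,-0.51,-5.0,0,0],
    [-1,0,1.89,-0.66,-6.6,0,0],
    [-1,0,2.36,-0.8,-8.3,0,0],
    [-1,0,2.84,-0.94,-10.0,0,0],
    [-1,0,3.31,-1.06,-11.6,0,0],
    [-1,0,3.79,-1.18,-13.3,0,0]
  ]
}}

```text
t: 4.93
position: [0.4772, -0.0032, 0.0733]
tcp_rot: [-0.719, 1.571, -0.682]
ft_force: [1.0, -3.9, 1.1]
grip_width: 0.0175
```

Request:
{"api": "send_rows", "payload": {
  "series": [
    [-1,0,0,0,0,0,0],
    [-1,0,0,0,0,0,0]
  ]
}}

```text
t: 5.1
position: [0.477, -0.0023, 0.0733]
tcp_rot: [1.673, 1.569, 1.709]
ft_force: [1.4, 2.8, 3.0]
grip_width: 0.0172
```

```bash
python3 look.py g3
```

```text
5.1 [ 0.477  -0.0023  0.0733] [1.3576 2.7933 3.012 ] 0.017240101438510236
tool y 92.07180730109494
```

View pics/g3.png

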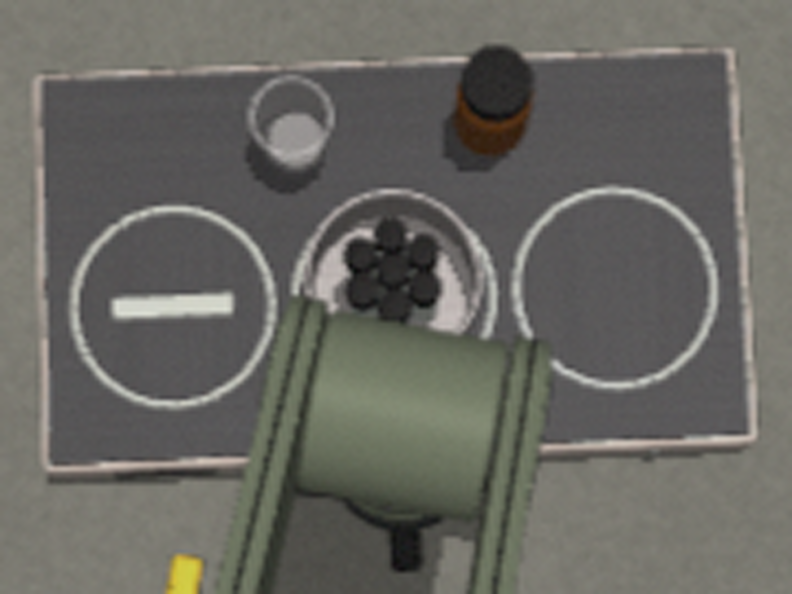

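```bash
python3 -c "
from plan import *
Z1=lambda x,y:(190+(x+.5)/4.4-.5,110+(y+.5)/4.4-.5)
print(ray('top',*Z1(393.5,268.5),.131),ray('top',*Z1(302,275),.106),ray('top',*Z1(487,275),.106),ray('top',*Z1(393,188),.106))
"
```

```text
[0.5862 0.0004 0.131 ] [0.5873 0.0515 0.106 ] [ 0.587  -0.0517  0.106 ] [0.6366 0.0006 0.106 ]
```

Pan centre measures (0.586, 0.000), on the mark. I'll release it.

Request:
{"api": "send_rows", "payload": {
  "series": [
    [-0.5,0,0,0,0,0,0],
    [-0.2,0,0,0,0,0,0],
    [0.2,0,0,0,0,0,0],
    [0.3,0,0,0,0,0,0],
    [0.3,0,0,0,0,0,0],
    [0.3,-1.5,0,0,0,0,0],
    [0.3,-4,0,0,0,0,0],
    [0.3,-7,0,0,0,0,0]
  ]
}}

```text
t: 5.82
position: [0.4749, -0.0034, 0.142]
tcp_rot: [2.924, 1.565, 2.959]
ft_force: [0.6, -0.1, -1.1]
grip_width: 0.0552
```

Request:
{"api": "send_rows", "payload": {
  "series": [
    [0.3,-3,0,-1,0,0,0],
    [0,-6,0,-3,0,0,0],
    [-0.5,-7,-3,-4,0,0,0],
    [-1,-7,-6,-5,0,0,0],
    [-1,-7,-9,-6,0,0,0],
    [-1,-7,-12,-7,0,0,0],
    [-1,-7,-15,-8,0,0,0],
    [-1,-7,-15,-8,0,0,0]
  ]
}}

```text
t: 6.48
position: [0.4011, -0.1609, 0.2136]
tcp_rot: [-1.676, 1.568, -1.648]
ft_force: [0.5, 0.9, -0.8]
grip_width: 0.0001
```

```bash
python3 look.py g4
python3 - <<'E'
from h import *
im=cv2.imread('pics/g4raw.png')
m=((im.max(2)<50)*255).astype('uint8'); m[:197]=0;m[250:]=0;m[:,:262]=0;m[:,300:]=0
n,l,st,ce=cv2.connectedComponentsWithStats(m)
if n>1:
    i=1+st[1:,4].argmax(); print(st[i],ce[i])
    ys,xs=np.where(l==i); f=cv2.fitLine(np.c_[xs,ys].astype(np.float32),cv2.DIST_L2,0,.01,.01).ravel()
    a=ray('top',f[2],f[3],.1);b=ray('top',f[2]-20*f[0]*np.sign(f[1]),f[3]-20*abs(f[1]),.1);d=b-a;print('handle',a,np.degrees(np.arctan2(d[1],d[0])))
E
```

```text
6.4833 [ 0.4011 -0.1609  0.2136] [ 0.5409  0.9408 -0.7663] 0.0001399548644039875
tool y 91.65105612297798
[277 197   8  43 276] [280.663  217.4348]
handle [ 0.4759 -0.0031  0.1   ] 2.6888119726126467
```

View pics/g4.png

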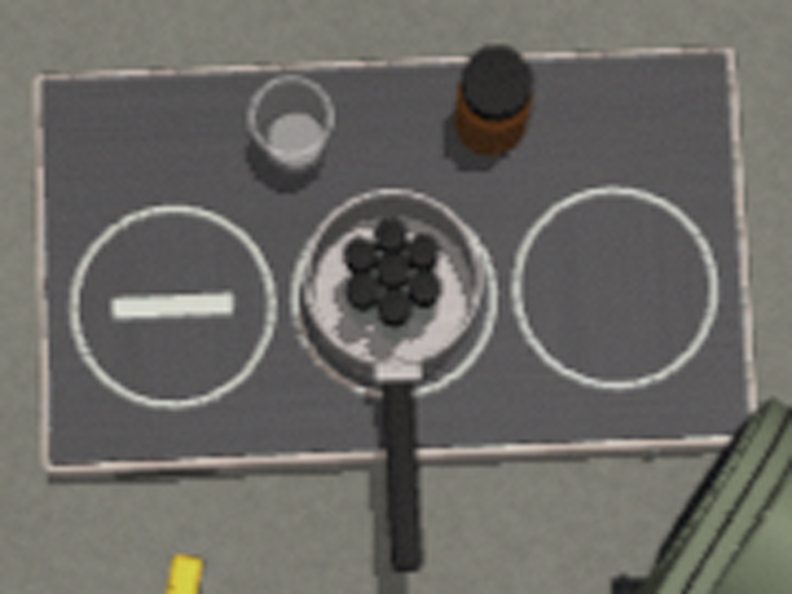

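The pan stands on the mark, handle at 2.7° versus the plate's 2.1°, and is released. Next is the slider.

```bash
python3 -c "
from h import *
delta([.425,-.373,.15],down(95))"
```

```text
t 6.5333 shift cm [  6.3457 -21.4939   1.7087] rotvec deg [-3.32   -0.0008  0.024 ]
```

Request:
{"api": "send_rows", "payload": {
  "series": [
    [-1,0,-4,0.3,-0.5,0,0],
    [-1,1,-8,0.6,-1,0,0],
    [-1,2,-12,0.9,-2,0,0],
    [-1,3,-16,1.2,-2.5,0,0],
    [-1,4.5,-19,1.5,-3,0,0],
    [-1,6,-21.5,1.7,-3.3,0,0],
    [-1,6.3,-21.5,1.7,-3.3,0,0],
    [-1,6.3,-21.5,1.7,-3.3,0,0]
  ]
}}

```text
t: 7.2
position: [0.4262, -0.3696, 0.1479]
tcp_rot: [2.064, 1.566, 2.155]
ft_force: [0.7, 0.2, 0.2]
grip_width: 0.0002
```

```bash
python3 -c "
from h import *
delta([.425,-.373,.058],down(95));delta([.425,-.373,.15],down(95))
cv2.imwrite('pics/w5.png',ctrl.read_camera('wrist')[:,:,::-1])"
```

```text
t 7.2 shift cm [ 8.9921 -0.371  -0.1325] rotvec deg [ 0.2269 -0.1396 -0.2586]
t 7.2 shift cm [-0.2078 -0.3295 -0.1548] rotvec deg [ 0.2269 -0.1396 -0.2586]
```

View pics/w5.png

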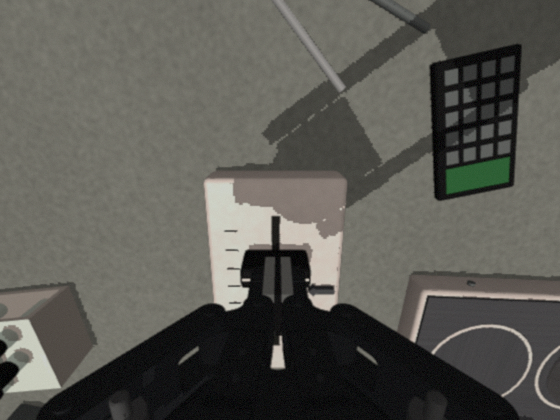

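Request:
{"api": "send_rows", "payload": {
  "series": [
    [-1,2,-0.2,0,0,0,0],
    [-1,4,-0.2,-0.1,0,0,0],
    [-1,6,-0.2,-0.1,0,0,0],
    [-1,7.5,-0.2,-0.1,0,0,0],
    [-1,8.8,-0.2,-0.1,0,0,0],
    [-1,8.8,-0.2,-0.1,0,0,0],
    [-1,8.8,-0.2,-0.1,0,0,0]
  ]
}}

```text
t: 7.83
position: [0.4263, -0.371, 0.0626]
tcp_rot: [1.914, 1.57, 2.008]
ft_force: [0.0, -1.1, -0.6]
grip_width: 0.0002
```

Run:
```python
from h import *
s=ctrl.state();print(s['ft_force'],s['position'])
delta([.485,-.3675,.058],down(95))
a=ctrl.read_camera('top')[140:260,380:460,::-1];b=ctrl.read_camera('side')[290:410,220:420,::-1]
cv2.imwrite('pics/s6.png',np.hstack([cv2.resize(a,None,fx=4,fy=4,interpolation=cv2.INTER_CUBIC)[:,:],cv2.resize(b,None,fx=2.3,fy=4,interpolation=cv2.INTER_CUBIC)]))
```

```text
[ 0.024  -1.1202 -0.5616] [ 0.4263 -0.371   0.0626]
t 7.8333 shift cm [ 0.4625 -0.2029  5.8773] rotvec deg [ 0.384  -0.019  -0.0526]
```

View pics/s6.png

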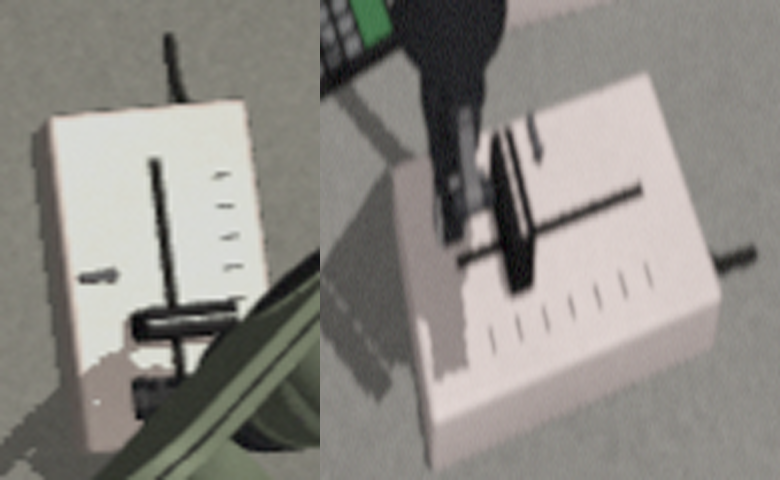

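The fingers stand behind the untouched grip. I'll push most of the way slowly, then measure.

Request:
{"api": "send_rows", "payload": {
  "series": [
    [-1,0.1,-0.1,0.8,0.4,0,0],
    [-1,0.2,-0.2,1.6,0.4,0,0],
    [-1,0.2,-0.2,2.3,0.4,0,0],
    [-1,0.2,-0.2,3,0.4,0,0],
    [-1,0.2,-0.2,3.7,0.4,0,0],
    [-1,0.2,-0.2,4.4,0.4,0,0],
    [-1,0.2,-0.2,5,0.4,0,0],
    [-1,0.2,-0.2,5,0.4,0,0]
  ]
}}

```text
t: 8.6
position: [0.4773, -0.37, 0.0603]
tcp_rot: [-0.279, 1.57, -0.193]
ft_force: [0.5, -0.1, -0.9]
grip_width: -0.0001
```

```bash
cat > sl.py <<'E'
import sys
from h import *
k=sys.argv[1]
s=ctrl.state();print(s['t'],s['ft_force'],s['position'])
im=ctrl.read_camera('top')[:,:,::-1]; im2=ctrl.read_camera('side')[:,:,::-1]
cv2.imwrite(f'pics/{k}raw.png',im); cv2.imwrite(f'pics/{k}sraw.png',im2)
a=im[140:260,380:460];b=im2[300:390,240:370]
cv2.imwrite(f'pics/{k}t.png',cv2.resize(a,None,fx=5,fy=5,interpolation=cv2.INTER_CUBIC))
cv2.imwrite(f'pics/{k}s.png',cv2.resize(b,None,fx=6,fy=6,interpolation=cv2.INTER_CUBIC))
E
python3 sl.py a
```

```text
8.6 [ 0.4789 -0.1073 -0.882 ] [ 0.4773 -0.37    0.0603]
```

View pics/at.png

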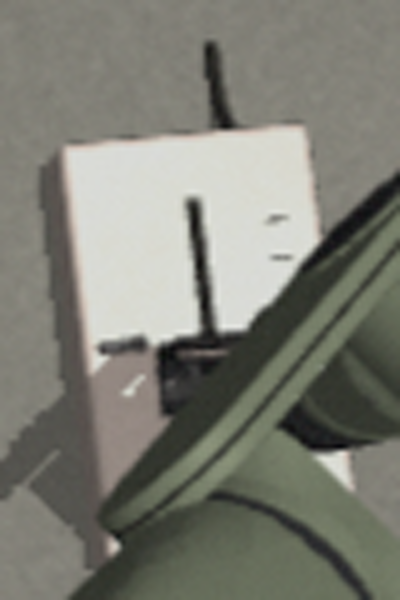

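View pics/as.png

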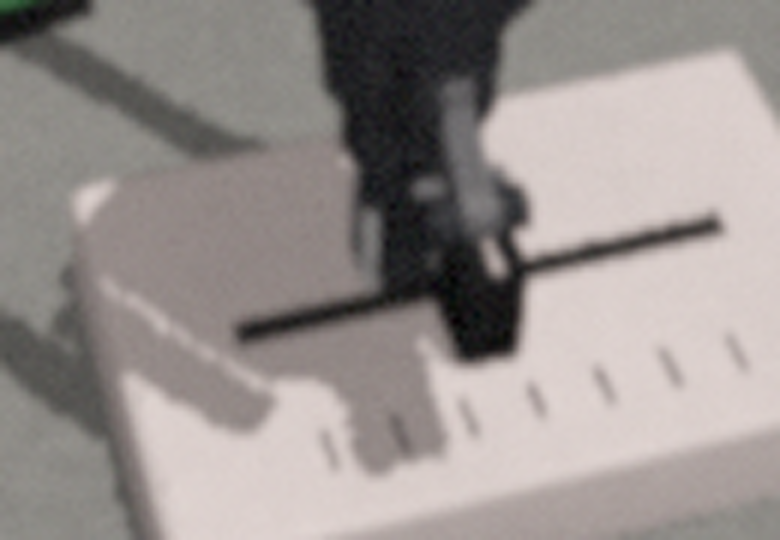

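Run:
```python
from h import *
Z2=lambda x,y:(380+(x+.5)/5-.5,140+(y+.5)/5-.5)
e=np.array([np.cos(np.radians(5.1)),np.sin(np.radians(5.1)),0])
for nm,q,z in (('old',(241,402),.08),('now',(180,356),.08),('now2',(226,351),.08),('ptr',(123,345),.048),('ptr',(123,345),.044)): 
    P=ray('top',*Z2(*q),z);print(nm,P,P@e)
print('tcp',ctrl.state()['position']@e)
```

```text
old [ 0.47   -0.3688  0.08  ] 0.4353793943688083
now [ 0.4931 -0.3392  0.08  ] 0.4610027385824473
now2 [ 0.4955 -0.3622  0.08  ] 0.4613736510158298
ptr [ 0.5021 -0.3187  0.048 ] 0.4717594820618887
ptr [ 0.5025 -0.3197  0.044 ] 0.4720926036240441
tcp 0.44164842913776625
```

Request:
{"api": "send_rows", "payload": {
  "series": [
    [-1,0,0,0.3,0,0,0],
    [-1,0,0,0.6,0,0,0],
    [-1,0,0,0.9,0,0,0],
    [-1,0,0,1.0,0,0,0],
    [-1,0,0,1.0,0,0,0],
    [-1,0,0,1.0,0,0,0]
  ]
}}

```text
t: 9.2
position: [0.4859, -0.369, 0.06]
tcp_rot: [1.797, 1.57, 1.882]
ft_force: [-1.6, 0.6, -0.6]
grip_width: -0.0
```

Request:
{"api": "send_rows", "payload": {
  "series": [
    [-1,0,0,-1,0,0,0],
    [-1,0,0,-2.5,0,0,0],
    [-1,-3,0,-4,0,0,0],
    [-1,-7,1,-6,0,0,0],
    [-1,-10,4,-8,0,0,0],
    [-1,-12,8,-8,0,0,0],
    [-1,-12,12,-8,0,0,0],
    [-1,-12,15,-8,0,0,0]
  ]
}}

```text
t: 9.87
position: [0.3939, -0.2268, 0.1832]
tcp_rot: [-0.7, 1.564, -0.617]
ft_force: [1.1, 0.0, -0.7]
grip_width: -0.0001
```

```bash
python3 sl.py b
```

```text
9.8667 [ 1.1343  0.021  -0.6542] [ 0.3939 -0.2268  0.1832]
```

View pics/bt.png

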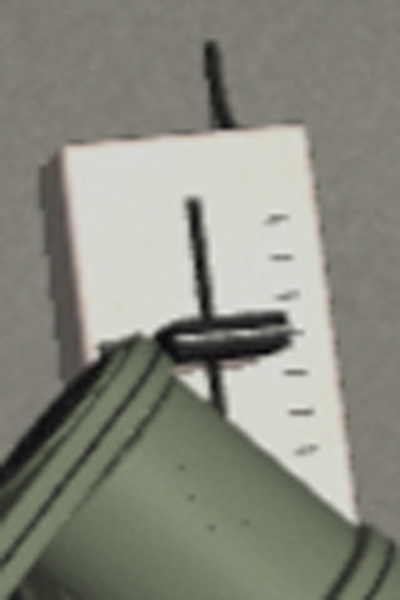

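View pics/bs.png

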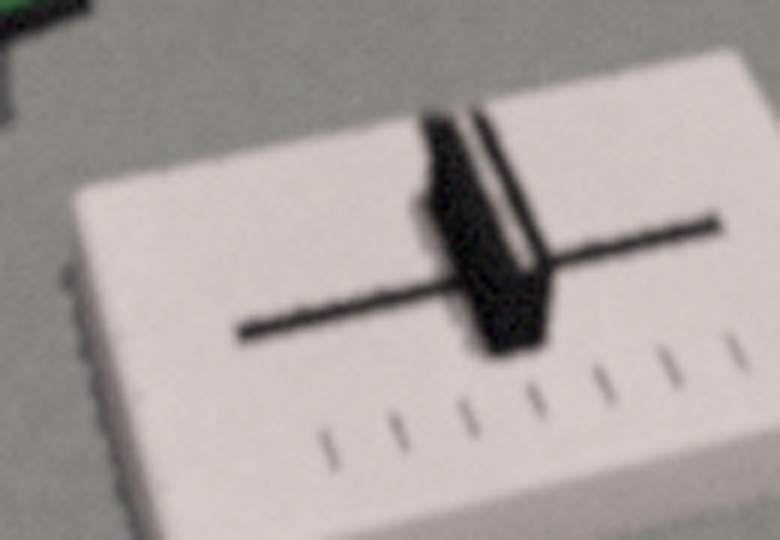

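Request:
{"api": "send_rows", "payload": {
  "series": [
    [-1,-1,4,-1,0,0,0],
    [-1,-1,8,-2,0,0,0],
    [-1,-1,12,-2,0,0,0],
    [-1,-1,16,-2,0,0,0],
    [-1,-1,16,-2,0,0,0]
  ]
}}

```text
t: 10.38
position: [0.3585, -0.0636, 0.1898]
tcp_rot: [1.436, 1.568, 1.528]
ft_force: [-0.2, -0.2, 0.3]
grip_width: -0.0002
```

```bash
python3 sl.py c
python3 - <<'E'
from h import *
im=cv2.imread('pics/craw.png')
cv2.imwrite('pics/cz.png',cv2.resize(im[190:230,390:445],None,fx=14,fy=14,interpolation=cv2.INTER_CUBIC))
a=cv2.imread('pics/side0.png')[305:365,275:345];b=cv2.imread('pics/csraw.png')[305:365,275:345]
cv2.imwrite('pics/cs2.png',cv2.resize(np.hstack([a,b]),None,fx=5.5,fy=5.5,interpolation=cv2.INTER_CUBIC))
E
```

```text
10.3833 [-0.2224 -0.2301  0.2865] [ 0.3585 -0.0636  0.1898]
```

View pics/cz.png

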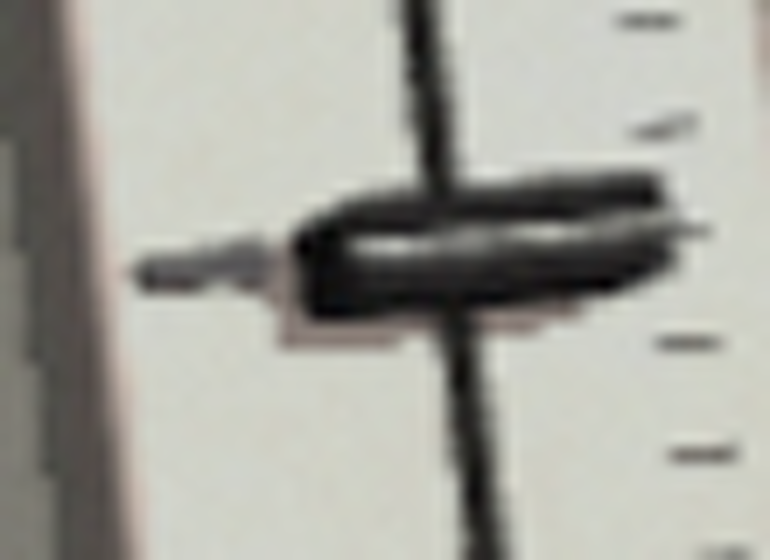

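View pics/cs2.png

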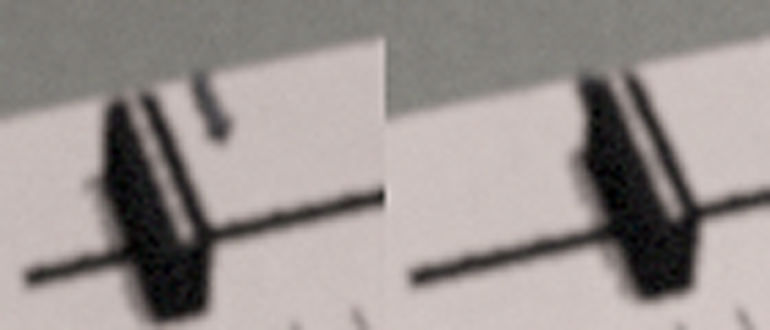

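Run:
```python
from h import *
e=np.array([np.cos(np.radians(5.1)),np.sin(np.radians(5.1)),0])
C=lambda x,y:(390+(x+.5)/14-.5,190+(y+.5)/14-.5)
S=lambda x,y:(275+(x+.5)/5.5-.5,305+(y+.5)/5.5-.5)
for nm,c,f,q,z in (('L','top',C,(360,244),.08),('L','top',C,(505,237),.08),('L','top',C,(670,224),.08),('P','top',C,(150,272),.047),('P','top',C,(205,264),.047),('P','top',C,(262,252),.047),
 ('L','side',S,(227,82),.08),('L','side',S,(298,215),.08),('P','side',S,(200,75),.047),('P','side',S,(219,136),.047)):
    P=ray(c,*f(*q),z);print(nm,c,P,round(P@e,4))
```

```text
L top [ 0.5027 -0.3386  0.08  ] 0.4706
L top [ 0.5039 -0.3645  0.08  ] 0.4695
L top [ 0.5061 -0.394   0.08  ] 0.4691
P top [ 0.5013 -0.3089  0.047 ] 0.4718
P top [ 0.5027 -0.3189  0.047 ] 0.4724
P top [ 0.5049 -0.3294  0.047 ] 0.4736
L side [ 0.5034 -0.3385  0.08  ] 0.4713
L side [ 0.5115 -0.391   0.08  ] 0.4747
P side [ 0.5042 -0.3065  0.047 ] 0.4749
P side [ 0.5041 -0.3323  0.047 ] 0.4726
```

Both views put the line short of the pointer, by about 3 mm in the top view and 1 mm in the side view. It is inside tolerance, but I'll nudge it about 1.5 mm for margin.

```bash
python3 -c "
from h import *
delta([.43,-.372,.15],down(95))"
```

```text
t 10.4833 shift cm [  4.1093 -30.8573   4.2592] rotvec deg [0.0871 0.095  0.0846]
```

Request:
{"api": "send_rows", "payload": {
  "series": [
    [-1,0,-4,0.5,0,0,0],
    [-1,0,-8,1,0,0,0],
    [-1,1,-12,1.5,0,0,0],
    [-1,2,-16,2,0,0,0],
    [-1,3,-20,2.5,0,0,0],
    [-1,4,-24,3.2,0,0,0],
    [-1,4,-28,4,0,0,0],
    [-1,4,-30.9,4.3,0,0,0]
  ]
}}

```text
t: 11.15
position: [0.4282, -0.3791, 0.149]
tcp_rot: [-1.629, 1.569, -1.548]
ft_force: [0.3, -0.8, 0.2]
grip_width: 0.0003
```

Request:
{"api": "send_rows", "payload": {
  "series": [
    [-1,0,0,0,0,0,0],
    [-1,0,0,0,0,0,0]
  ]
}}

```text
t: 11.32
position: [0.428, -0.377, 0.1496]
tcp_rot: [-1.962, 1.57, -1.881]
ft_force: [-0.2, 0.9, -0.1]
grip_width: 0.0
```

```bash
python3 -c "
from h import *
delta([.43,-.3735,.06],down(95))"
```

```text
t 11.3167 shift cm [8.9648 0.3322 0.2316] rotvec deg [-0.3979 -0.0085  0.0204]
```

Request:
{"api": "send_rows", "payload": {
  "series": [
    [-1,3,0.3,0.2,0,0,0],
    [-1,6,0.3,0.2,0,0,0],
    [-1,8,0.3,0.2,0,0,0],
    [-1,9,0.3,0.2,0,0,0],
    [-1,9,0.3,0.2,0,0,0],
    [-1,9,0.3,0.2,0,0,0]
  ]
}}

```text
t: 11.82
position: [0.4305, -0.3699, 0.0605]
tcp_rot: [2.274, 1.571, 2.359]
ft_force: [0.2, -0.1, 0.6]
grip_width: 0.0002
```

```bash
python3 -c "
from h import *
delta([.4875,-.3687,.06],down(95)); print(ctrl.state()['ft_force'])"
```

```text
t 11.8167 shift cm [ 0.0454 -0.366   5.6866] rotvec deg [-0.1194 -0.0102 -0.012 ]
[ 0.182  -0.0924  0.5817]
```

Request:
{"api": "send_rows", "payload": {
  "series": [
    [-1,0,-0.1,1.2,0,0,0],
    [-1,0,-0.2,2.4,0,0,0],
    [-1,0,-0.3,3.5,0,0,0],
    [-1,0,-0.3,4.4,0,0,0],
    [-1,0,-0.3,5.0,0,0,0],
    [-1,0,-0.3,5.3,0,0,0],
    [-1,0,-0.3,5.3,0,0,0],
    [-1,0,-0.3,5.3,0,0,0]
  ]
}}

```text
t: 12.48
position: [0.4838, -0.3681, 0.0601]
tcp_rot: [2.582, 1.57, 2.667]
ft_force: [-0.7, 0.1, -0.1]
grip_width: -0.0
```

```bash
python3 -c "
from h import *
delta([.4875,-.3687,.06],down(95)); print(ctrl.state()['ft_force'])"
```

```text
t 12.4833 shift cm [ 0.007  -0.0878  0.3655] rotvec deg [-0.0855 -0.035  -0.022 ]
[-0.698   0.1295 -0.1348]
```

Request:
{"api": "send_rows", "payload": {
  "series": [
    [-1,0,0,0.2,0,0,0],
    [-1,0,0,0.4,0,0,0],
    [-1,0,0,0.4,0,0,0],
    [-1,0,0,0.4,0,0,0]
  ]
}}

```text
t: 12.82
position: [0.4872, -0.3679, 0.06]
tcp_rot: [2.468, 1.57, 2.553]
ft_force: [-2.0, 0.5, 0.2]
grip_width: 0.0
```

Request:
{"api": "send_rows", "payload": {
  "series": [
    [-1,0,0,-1,0,0,0],
    [-1,0,0,-2.5,0,0,0],
    [-1,-3,0,-4,0,0,0],
    [-1,-7,1,-6,0,0,0],
    [-1,-10,4,-8,0,0,0],
    [-1,-12,8,-9,0,0,0],
    [-1,-12,12,-9,0,0,0],
    [-1,-12,16,-9,0,0,0]
  ]
}}

```text
t: 13.48
position: [0.3851, -0.2243, 0.1826]
tcp_rot: [-0.766, 1.565, -0.684]
ft_force: [1.3, -0.2, 1.0]
grip_width: 0.0002
```

Request:
{"api": "send_rows", "payload": {
  "series": [
    [-1,-1,4,-1,0,0,0],
    [-1,-1,8,-2,0,0,0],
    [-1,-1,12,-2,0,0,0],
    [-1,-1,16,-2,0,0,0],
    [-1,-1,16,-2,0,0,0]
  ]
}}

```text
t: 13.9
position: [0.3497, -0.0602, 0.1895]
tcp_rot: [1.486, 1.567, 1.579]
ft_force: [-0.6, -0.6, -0.8]
grip_width: 0.0003
```

```bash
python3 sl.py d
python3 - <<'E'
from h import *
im=cv2.imread('pics/draw.png')
cv2.imwrite('pics/dz.png',cv2.resize(im[190:230,390:445],None,fx=14,fy=14,interpolation=cv2.INTER_CUBIC))
cv2.imwrite('pics/dp.png',cv2.resize(im[110:245,190:370],None,fx=4.4,fy=4.4,interpolation=cv2.INTER_CUBIC))
E
```

```text
13.9 [-0.5683 -0.5902 -0.7729] [ 0.3497 -0.0602  0.1895]
```

View pics/dz.png

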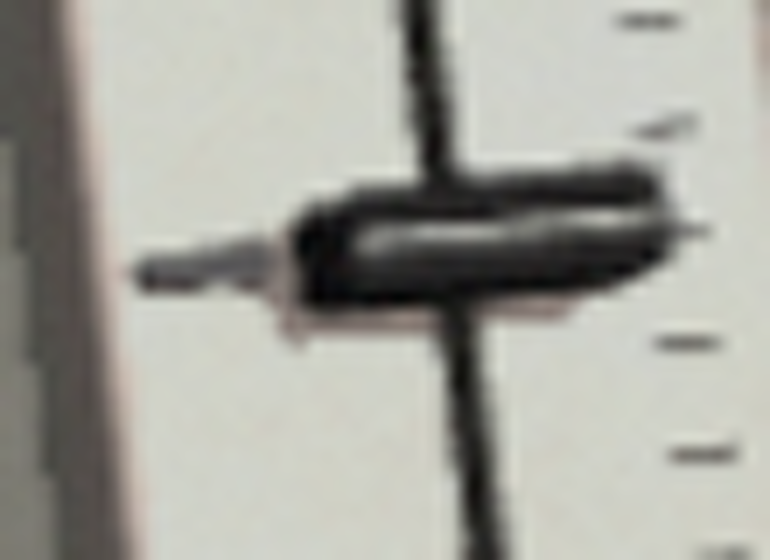

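View pics/dp.png

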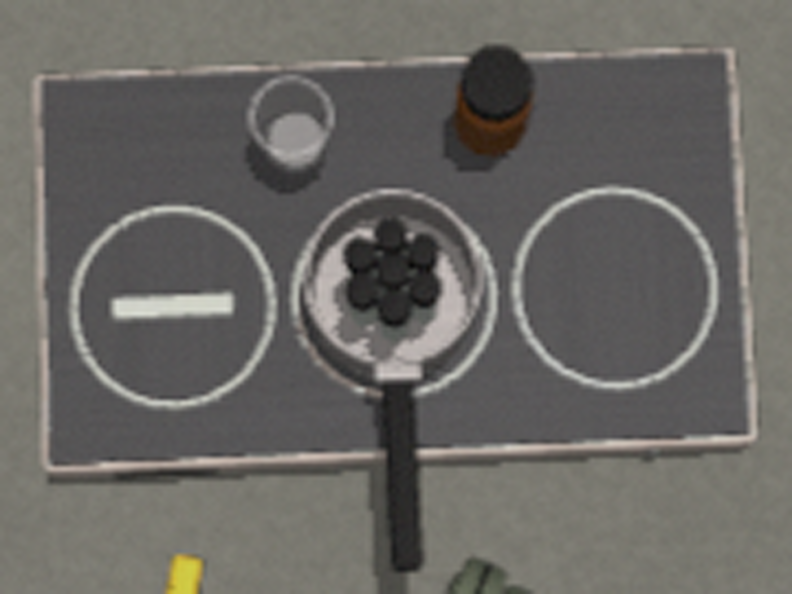

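The line moved about 1.4 mm, so it is now roughly 1 mm from the pointer. The pan, jar and beaker are unchanged. I'll let the arm settle and hand in.

Request:
{"api": "send_rows", "payload": {
  "series": [
    [-1,0,0,0,0,0,0],
    [-1,0,0,0,0,0,0],
    [-1,0,0,0,0,0,0],
    [-1,0,0,0,0,0,0]
  ]
}}

```text
t: 14.33
position: [0.3518, -0.0673, 0.1901]
tcp_rot: [-3.107, 1.571, -3.024]
ft_force: [0.7, 1.0, -0.5]
grip_width: 0.0003
```

```bash
python3 -c "
from bench import ctrl
print(ctrl.hand_in())"
```

```text
the job is handed in; nothing more can be done
None
```

The saucepan is on the ringed place with its handle out over the front edge, and the slider is at the pointer. I handed the job in at about 14 s, and no verdict is reported back. I took the pan by its handle, slid and turned it on the plate, let go, then pushed the slider with the shut fingers, with a second small nudge.

My last checks:
- **Pan:** its centre measured within about 1 mm of the rings' centre just before I let go, and the later top pictures look the same. After release the handle was about 0.6° from square.
- **Slider:** after the first push, the top view put the line about 3 mm short of the pointer and the side view about 1 mm, so the two disagreed by about 2 mm. I nudged it on. The top picture then showed it about 1.4 mm further, so I judge it about 1 mm short, inside the 5 mm limit. I did not re-measure that last position in the side view.
- **Beaker and jar:** they look unmoved in the top pictures.
- **Arm:** it was held clear of everything, with its force readings near zero.

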